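Load the exposure unit: fold the glass frame down, push the drawer home, start

ROBOT

A 6-joint arm with a two-finger parallel gripper is mounted at the origin on the work surface. World frame = base frame: x ahead of the robot, y to its left, z up, the work surface at z = 0. Lengths are in m, angles in rad, forces in N, time in s.
With the tool pointing down it reaches from about 0.35 to 0.8 m from the base axis. Payload 7.3 kg.
Tool frame: the origin (TCP) lies between the finger pads; the fingertips stand 25 mm ahead of it and the grasp point (between the pads) lies 6 mm ahead of it (r.tip_extent is the distance from the TCP to the fingertips, in m); z points along the fingers, y is the line along which they close (so a half turn about z gives the same grasp; the last joint's range is limited). The gripper opens to 85 mm and grips with 20 to 120 N. Pads are 22 mm wide; open, the fingers measure 114 mm over their backs; the gripper's body (76 mm by 85 mm) begins 54 mm behind the grasp point. The pads swing forward as they close: fully open they stand 13 mm farther back than shut.
Start: joints at [-1.257, 0.342, 1.524, -0, 1.275, -0.146], TCP at [0.233, -0.47, 0.233] pointing down, gripper open.
Joint ranges: [-2.53, 2.53], [-0.77, 2.02], [0.04, 2.7], [-1, 4.14], [0.28, 2.66], [-3.11, 3.11]. Speed limits (rad/s): [2.57, 2.57, 3.14, 3.14, 3.14, 3.14].

INTERFACE

Orientations are given as a unit quaternion [x, y, z, w].
In Python, from workcell import r, command_gripper, optics gives the robot as it stands. The module is installed in compiled form; this text tells all that it offers. Calls block until the motion is done:
- r.reach(position, orientation): joint-space move of the TCP to a pose.
- r.move_straight(position, orientation=None, speed=0.15, max_force=None): straight line of the TCP; orientation=None keeps the orientation; speed is the mean speed in m/s. With max_force (N) it stops when the force on the tool has changed by that much, and returns True; else False.
- r.movej(angles): joint-space move.
- command_gripper(opening, force=None): finger opening in m; force is the grip in N (None keeps the last); returns when the fingers have stopped.
- r.hold(seconds).
- r.solve_ik(position, orientation): joint angles nearest the present ones, or None.
- r.read_state(): the state.
- optics.get_image(name): name is "side" or "top" or "wrist"; returns (picture, depth): 400x640x3 uint8, red, green, blue; 400x640 float32, m along the optical axis (not along the pixel's ray), 0 where there is no reading.
- optics.camera_model(name): a dict with "K" (3x3 intrinsics, pixels), "k1" (the pictures are not rectified: a ray, as slopes to the right and down, at radius r is drawn at 1 + k1 r^2 times it, then the intrinsics apply), "R" (3x3) and "t" (3): a world point X has camera coordinates R X + t; the wrist camera has in their place "tool_from_camera" (4x4, takes a point from camera to tool coordinates, whose origin is the TCP and whose axes are the flange's). Camera axes: x right, y down, z forward; pixel columns grow to the right and rows downward; lengths in m; the calibration is good to about 2 mm. A picture is of the moment at which its call begins: read the wrist's pose just before it. camera_model takes no time and is no camera call.
A pose or a line that the arm cannot do raises r.PlanningError and nothing moves.
- r.finish_job(): hands the job in, once; it reports no verdict.
The state is a dict: "time_s": time; "joint_positions": joint angles; "dq": joint speeds; "tau": joint torques, N m; "eef_pos": TCP position; "eef_rot": TCP orientation; "contact_force": force on the tool from outside, world axes, zero at the start; "torque": the same for the moment, N m; "grip_width": finger opening in m.
Only numpy, scipy, OpenCV 4.12 (cv2) and the standard library are available. Lean on these libraries where they do the work, as an engineer would, in place of code of your own. Each camera call takes 0.05 s, during which the arm holds its last target. There are 200 camera calls.

TASK

The plate is lying ready in the open drawer of the UV exposure unit. With the fingertips only, gently push the glass frame down flat over the plate, then push the drawer fully home, and then press the start button on top of the unit. Nothing needs grasping: lift and carry nothing, do not slam the frame or the drawer, do not turn the timer knob, leave everything else where it stands, and finish clear of everything.

Things in the scene. Friction and masses are not known exactly. Their poses are not given: they have to be found in the camera images.
- unit: Fixed bench-top UV exposure unit, grey steel housing 300 mm wide (y), 260 deep (x), 125 high. Origin: middle of the front face's lower edge, on the table. x points from the front face into the housing (the way the drawer is pushed home), y to the left seen from the robot, z up. On the flat top along the front edge: the round start button and, 90 mm to its left, the timer knob.
- drawer (a joint): How far the drawer is out, m: 0 fully home (front panel lying on the housing's front face), 0.15 fully out; starts 0.13 to 0.15. Slides along the unit's x with about 3 N of friction, stays where it is left, stops dead at 0.
- drawer_face (a point): Middle of the flat outer face of the drawer's front panel, 60 mm above the table; axes as the unit. Panel 292 mm wide, 12 thick, from 12 to 88 mm above the table (plus a lip 3.5 mm high, 110 wide on its top edge). When home this point is 12 mm in front of the unit's origin. The housing top is at 125 mm: with the tool straight down push with the fingertips 55 to 75 mm above the table, or tilt it.
- frame (a joint): Angle of the glazed contact frame, rad: 0 flat down over the plate, 1.57 upright; starts 1.0 to 1.45. Hinged on the left (+y) side of the drawer's tray, hinge line along the unit's x, so the free rim comes over to -y and down. A stiff hinge holds it at any angle: push it all the way. About 3 N at the free rim moves it when upright, 1 N near flat. Stops dead at 0.
- frame_hinge (a point): On the hinge line, mid-length, 46.5 mm above the table. Axes are the frame's own: -y runs from hinge to free rim, z is the outer face's normal (up when shut, to the unit's +y when upright). Frame 118 mm long (x), 226 mm from hinge line to free edge; aluminium bars from z = 0 to 12 mm, 14 to 18 mm wide, round a glass pane whose outer face is at z = 4.5 mm.
- frame_rim (a point): Middle of the outer face of the frame's free-rim bar (18 mm wide), 217 mm from the hinge line and 12 mm along the frame's z. When shut it lies 58.5 mm above the table, 101 mm to the right of the drawer's middle. Axes as frame_hinge.
- tray (a point): Centre of the foam blanket's top in the drawer, 41.5 mm above the table, 78 mm behind the drawer's face; axes as the unit.
- start (a joint): Start button travel, m: 0 up, 0.006 fully down; counts as pressed beyond 0.004; springs back. About 1.5 N starts it and 5 N holds it fully down.
- start_top (a point): Centre of the start button's flat top, 143 mm above the table when up, 42 mm behind the unit's front face and 70 mm to the right of its middle. The button is grey, round, 26 mm across, and stands 6 mm out of a round steel collar 42 mm across.
- timer (a joint): Angle of the timer knob, rad, already set; leave it. The knob has a 34 mm disc with an upright bar grip, 169 mm high above the table at its top, on a 58 mm base disc, 50 mm behind the front face and 20 mm to the left of the unit's middle.
- timer_mark (a point): Tip of the white pointer line on top of the timer knob's bar, 16 mm from its axis.
- plate: Loose copper printing plate 84 x 130 x 3 mm with film on it, lying on the foam blanket. Origin: centre of its underside.
- loupe: Small round aluminium loupe (waisted cylinder), loose, 38 mm across, 44 mm high, standing on top of the unit near the start button. Origin: centre of its underside.
- tape: Roll of paper tape, loose, 84 mm across, 24 mm high, lying on top of the unit at the left, behind the timer. Origin: centre of its underside.
- ink_tin: Ink tin, loose, 84 mm across, 62 mm high, standing right of the open drawer. Origin: centre of its underside.
- wash_bottle: White bottle, loose, 64 mm across, 175 mm high, standing right of the housing. Origin: centre of its underside.
- brayer: Ink roller with wooden handle, loose, lying left of the drawer; roller 42 mm across and 100 mm wide (y), handle pointing to its -x, about 195 mm long in all, up to 42 mm high. Origin: on the table under the roller's middle.
- ink_knife: Ink knife with dark wooden handle, loose, 220 mm long (x), lying in front on the right, 20 mm high. Origin: centre of its underside.
- spare_plate: Bare copper plate 100 x 150 x 4 mm, loose, lying in front on the left. Origin: centre of its underside.
There are look-alikes about, which are no part of the job. Leave any blue or red look-alike of the plate alone.

How it is judged:
By the outcome, as a careful person would: the job done as asked, in the order asked, and still so for the second after the job is handed in, with the robot touching nothing.
It also fails if it takes over 61 s, if anything falls off the work surface, if the arm or the gripper's body presses on something with over 40 N, if the wrist force passes 120 N, or if a joint passes its speed limit or range.

## Working session

There is one attempt and no reset: what is moved stays moved. The work goes in short steps, each a Python script; the robot and the scene stay as the last script left them, time stands still between calls to the robot, and variables do not carry over. Pictures are saved under pics/ and viewed, on a budget of 10 in all, crops included, one or two more only if the job needs it, and the job is handed in when it is done.

```bash
mkdir -p pics; cat > h.py <<'E'
import numpy as np, cv2
from workcell import r, command_gripper, optics
def cloud(name):
    im,d=optics.get_image(name); c=optics.camera_model(name); K=np.array(c["K"]);k1=c["k1"]
    v,u=np.mgrid[:400,:640]; 
    xd=(u-K[0,2])/K[0,0]; yd=(v-K[1,2])/K[1,1]; x,y=xd.copy(),yd.copy()
    for _ in range(10):
        f=1+k1*(x*x+y*y); x,y=xd/f,yd/f
    P=np.stack([x*d,y*d,d],-1); R=np.array(c["R"]);t=np.array(c["t"])
    W=(P-t)@R; W[d==0]=np.nan
    return im,d,W
E
python3 - <<'E'
from h import *
ims=[]
for n in("top","side"):
    im,d,W=cloud(n); np.savez(f"pics/{n}.npz",im=im,W=W)
    cv2.imwrite(f"pics/{n}.png",im[:,:,::-1]); c=optics.camera_model(n); print(n,-np.array(c["R"]).T@np.array(c["t"]), np.isfinite(W[...,0]).mean())
print(r.read_state()["time_s"], r.tip_extent, r.read_state()["eef_rot"])
E
```

```text
top [0.29277704 0.00835907 1.37705801] 0.9962734375
side [0.21108019 0.66579509 0.88472494] 0.99612109375
0.1 0.025 [ 9.73690881e-01  2.27871859e-01 -5.98269021e-05 -6.92772733e-04]
```

View pics/top.png

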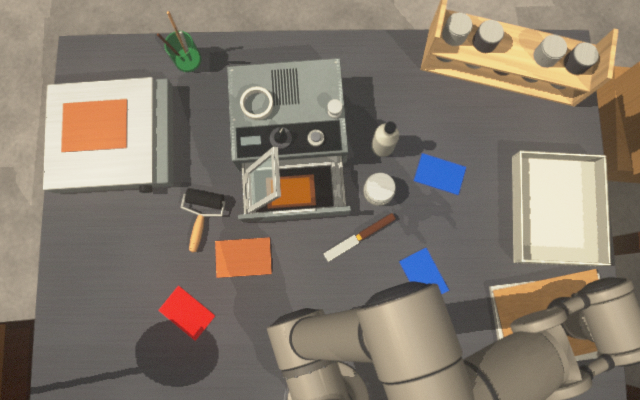

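View pics/side.png

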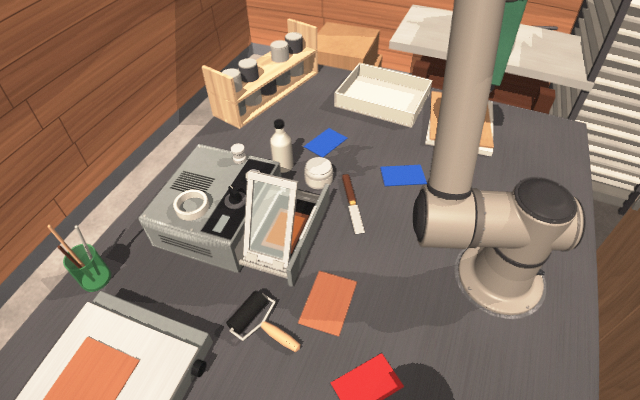

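The top view shows the unit at px (228–347, 60–160) with the drawer open toward the robot. The knob is at (281,137), the start button at (316,137), the loupe at (335,107), the raised frame at (245–280, 150–210) and the tin at (379,188). Next I'll measure these from the depth clouds.

```bash
python3 - <<'E'
import numpy as np, cv2
T=np.load("pics/top.npz"); W=T["W"]; S=np.load("pics/side.npz")["W"]
v,u=np.mgrid[:400,:640]
z=W[...,2]
m=((abs(z-.125)<.006)&(u>215)&(u<360)&(v>45)&(v<175)).astype(np.uint8)
m=cv2.morphologyEx(m,cv2.MORPH_OPEN,np.ones((3,3)))
P=W[m>0][:,:2].astype(np.float32)
(c,s,a)=cv2.minAreaRect(P*1000); print("housing",c,s,a,np.nanmedian(z[m>0]))
# orientation: axis nearest world +x
b=cv2.boxPoints((c,s,a))/1000; 
e=[b[1]-b[0],b[2]-b[1]]; ax=max(e,key=lambda q:abs(q[0])/np.linalg.norm(q)); ax=ax/np.linalg.norm(ax)*np.sign(ax[0])
yaw=np.arctan2(ax[1],ax[0]); ex=ax; ey=np.array([-ax[1],ax[0]])
O=np.array(c)/1000-ex*.130
print("yaw",yaw,"O",O)
def loc(W): 
    d=W[...,:2]-O; return np.stack([d@ex,d@ey,W[...,2]],-1)
L=loc(W); LS=loc(S)
def rep(n,m,A=L): print(n,m.sum(),np.round(np.nanmedian(A[m],0),4),"min",np.round(np.nanpercentile(A[m],2,axis=0),4),"max",np.round(np.nanpercentile(A[m],98,axis=0),4))
x,y,zz=L[...,0],L[...,1],L[...,2]
rep("button",(abs(zz-.142)<.005)&(abs(x-.042)<.03)&(abs(y+.07)<.03))
rep("knob",(zz>.155)&(abs(x-.05)<.04)&(abs(y-.02)<.04))
rep("loupe",(zz>.155)&(x>.03)&(x<.2)&(y<-.05)&(y>-.16))
rep("tape",(abs(zz-.149)<.006)&(x>.08)&(y>0)&(y<.16))
rep("face top",(zz>.075)&(zz<.1)&(x<-.1)&(x>-.2)&(y<.08)&(y>-.15))
rep("tin",(abs(zz-.062)<.008)&(x<0)&(x>-.2)&(y<-.16)&(y>-.3))
rep("bottle",(zz>.1)&(y<-.16)&(y>-.3)&(x>-.05)&(x<.2))
rep("brayer",(zz>.02)&(y>.16)&(y<.35)&(x>-.3)&(x<-.0))
for n,A in(("top",L),("side",LS)):
    f=(A[...,2]>.1)&(A[...,0]<-.005)&(A[...,0]>-.16)&(abs(A[...,1])<.2)
    rep("frame "+n,f,A); q=A[f]; 
    p=np.polyfit(q[:,2],q[:,1],1); print("angle approx",np.arctan2(1,-p[0]), np.arctan2(1,p[0]))
    t=q[q[:,2]>np.percentile(q[:,2],90)]; print(np.median(t,0),t[:,0].min(),t[:,0].max())
    # angle from hinge
E
```

```text
housing (759.35791015625, 100.59574890136719) (262.4320068359375, 301.0658264160156) 3.773080825805664 0.12513478505001238
yaw 0.06585271 O [0.6296397  0.09204108]
button 91 [ 0.0392 -0.0728  0.1408] min [ 0.0231 -0.0894  0.1371] max [ 0.0598 -0.053   0.1468]
knob 84 [0.0484 0.0194 0.1686] min [0.0354 0.0075 0.1559] max [0.0642 0.0307 0.1724]
loupe 180 [ 0.1095 -0.1237  0.1687] min [ 0.0924 -0.1402  0.1613] max [ 0.1279 -0.1075  0.1732]
tape 312 [0.1431 0.0761 0.1484] min [0.1046 0.0362 0.1435] max [0.183  0.1156 0.1537]
face top 473 [-0.1401 -0.0314  0.0879] min [-0.1457 -0.1417  0.0765] max [-0.1335  0.0748  0.0944]
tin 645 [-0.0847 -0.2331  0.0618] min [-0.1187 -0.2676  0.0552] max [-0.0499 -0.1987  0.0672]
bottle 483 [ 0.0351 -0.2526  0.1249] min [ 0.0141 -0.2851  0.1036] max [ 0.0661 -0.2281  0.1782]
brayer 1057 [-0.0816  0.2662  0.034 ] min [-0.2014  0.1964  0.0206] max [-0.0059  0.3457  0.0613]
frame top 1287 [-0.0677  0.0546  0.1912] min [-0.1263  0.0211  0.1049] max [-0.011   0.0958  0.2571]
angle approx 1.1444459357515964 1.997146717838197
[-0.0679153   0.02774542  0.25567036] -0.12640331756033538 -0.011871938029937011
frame side 3337 [-0.0692  0.0585  0.1816] min [-0.1271  0.0269  0.1036] max [-0.0117  0.0972  0.2545]
angle approx 1.1492322861690225 1.9923603674207706
[-0.07070521  0.03121402  0.25183529] -0.12775547405286927 -0.009638108139949203
```

```bash
cat >> h.py <<'E'
from scipy.spatial.transform import Rotation as Ro
YAW=.0659; O=np.array([.6296,.0920]); TIP=.025
C,Sn=np.cos(YAW),np.sin(YAW)
def world(p): return np.array([O[0]+C*p[0]-Sn*p[1],O[1]+Sn*p[0]+C*p[1],p[2]])
def quat(tilt=0):   # tool y along unit -x... ; tilt>0: fingers lean forward to unit +x
    A=np.array([[0,1,0],[1,0,0],[0,0,-1.]])   # tool x->unit y, tool y->unit x, z down
    return (Ro.from_euler('z',YAW)*Ro.from_euler('y',-tilt)*Ro.from_matrix(A)).as_quat()
def tcp(p,tilt=0):  # TCP for a fingertip position p in unit axes
    return world(np.array(p)-TIP*np.array([np.sin(tilt),0,-np.cos(tilt)]))
def tip():
    s=r.read_state(); w=np.array(s["eef_pos"])+Ro.from_quat(s["eef_rot"]).apply([0,0,TIP]); d=w[:2]-O
    return np.round([C*d[0]+Sn*d[1],-Sn*d[0]+C*d[1],w[2]],4)
def F(): s=r.read_state(); return np.round(s["contact_force"],1),round(s["time_s"],2)
E
cat > f.py <<'E'
from h import *
command_gripper(0.0,20)
q=quat(); fx=-.072; h=.011
def pt(t): return [fx,.116-.217*np.cos(t)+.012*np.sin(t)+h,.0465+.217*np.sin(t)+.012*np.cos(t)]
p=np.array(r.read_state()["eef_pos"]); r.move_straight(p+[0.03,0,.2],speed=.25)
a=pt(1.38)
r.reach(tcp([fx,a[1],.40]),q); print(tip(),F(),r.read_state()["grip_width"])
r.move_straight(tcp(a),q,speed=.15)
for t in np.arange(1.2,0.05,-.19):
    s=r.move_straight(tcp(pt(t)),q,speed=.1,max_force=15); print(round(t,2),s,tip(),F())
    if s: break
else:
    e=np.array(pt(0)); s=r.move_straight(tcp(e+[0,0,.003]),q,speed=.04,max_force=12); print(s,tip(),F())
    s=r.move_straight(tcp(e-[0,0,.006]),q,speed=.02,max_force=8); print("down",s,tip(),F())
E
python3 f.py
```

```text
[-0.0718  0.0967  0.4   ] (array([ 0.3, -0.5,  0.1]), 4.36) 8.104373874162376e-05
1.2 False [-0.0719  0.0592  0.2533] (array([ 0. , -0.2,  0.2]), 5.97)
1.01 False [-0.072   0.0215  0.2366] (array([ 0.7, -0.1,  0.2]), 6.53)
0.82 False [-0.072  -0.0126  0.2132] (array([-0.3,  0.2, -0.3]), 7.09)
0.63 False [-0.0719 -0.0413  0.1841] (array([0.1, 0. , 0.1]), 7.65)
0.44 False [-0.0718 -0.0641  0.15  ] (array([-0.5, -0.1,  0.1]), 8.21)
0.25 False [-0.0717 -0.0802  0.1122] (array([-0.1,  0.5, -0. ]), 8.77)
0.06 False [-0.0716 -0.0888  0.0719] (array([-0.4,  0.4,  0.8]), 9.32)
False [-0.0721 -0.09    0.0613] (array([-0.5,  0.4, -0.1]), 9.72)
down False [-0.072  -0.09    0.0524] (array([ 0.9, -0.1,  0.1]), 10.32)
```

```bash
python3 - <<'E'
from h import *
im,d,W=cloud("side"); cv2.imwrite("pics/s2.png",cv2.resize(im[110:310,120:400],None,fx=2.5,fy=2.5)[:,:,::-1])
E
```

```text
(no output)
```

View pics/s2.png

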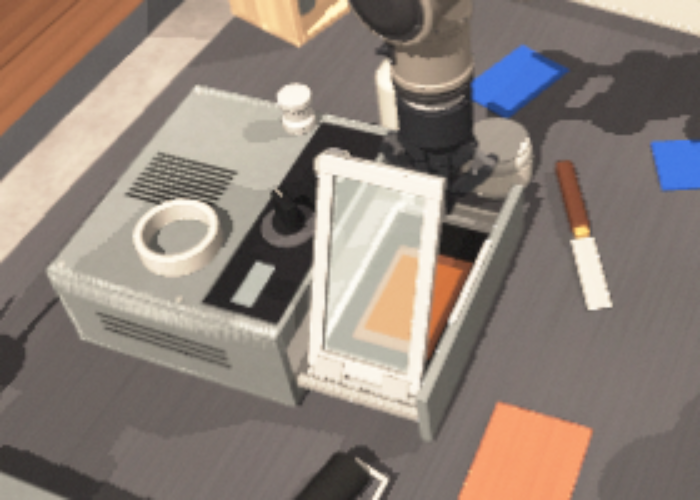

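The frame is still up (rim at about px (380,175)) and the gripper is on its far side, so the tip passed over the rim. I'll back off over the top, measure the real fingertip extent and the frame angle, and then push lower down on the bar.

```bash
python3 - <<'E'
from h import *
q=quat()
r.move_straight(tcp([-.072,-.09,.36]),speed=.25)
r.move_straight(tcp([-.115,.13,.36]),q,speed=.25)
im,d,W=cloud("side"); D=W[...,:2]-O; A=np.stack([D[...,0]*C+D[...,1]*Sn,-D[...,0]*Sn+D[...,1]*C,W[...,2]],-1)
f=(A[...,2]>.08)&(A[...,2]<.27)&(A[...,0]<-.005)&(A[...,0]>-.16)&(abs(A[...,1])<.2)
b=A[f]; top=b[b[:,2]>.235]; print("rim",np.median(top,0),np.percentile(b[:,2],99.5), np.percentile(b[:,0],[1,99]))
# outer-face points on front side bar, distance from hinge direction
sb=b[(b[:,0]<-.116)&(b[:,2]>.1)]; p=np.polyfit(sb[:,2],sb[:,1],1); print("angle",np.arctan2(1,-p[0]), "y@.2",np.polyval(p,.2))
g=A[(A[...,2]>.30)&(abs(A[...,0]+.115)<.06)&(abs(A[...,1]-.13)<.06)]
print("tip cmd",tip(),"seen min z",np.percentile(g[:,2],[0,1,3]));
l=g[g[:,2]<.375]; print("tip pts x",np.percentile(l[:,0],[1,50,99]),"y",np.percentile(l[:,1],[1,50,99]),len(l),F())
cv2.imwrite("pics/s3.png",cv2.resize(im[60:260,150:430],None,fx=2.5,fy=2.5)[:,:,::-1])
E
```

```text
rim [-0.07161168  0.03300795  0.24941283] 0.2559469693387773 [-0.1462264  -0.01053453]
angle 1.1272291326037045 y@.2 0.054743371153605516
tip cmd [-0.1147  0.1289  0.3598] seen min z [0.38300592 0.3989523  0.41964552]Traceback (most recent call last):
  File "<stdin>", line 12, in <module>
    return _quantile_unchecked(
        a, q, axis, out, overwrite_input, method, keepdims, weights)
    return _ureduce(a,
                    func=_quantile_ureduce_func,
    ...<5 lines>...
                    overwrite_input=overwrite_input,
                    method=method)
    r = func(a, **kwargs)
    result = _quantile(arr,
                       quantiles=q,
    ...<2 lines>...
                       out=out,
                       weights=wgt)
    slices_having_nans = np.isnan(arr[-1, ...])
                                  ~~~^^^^^^^^^
IndexError: index -1 is out of bounds for axis 0 with size 0
```

```bash
python3 - <<'E'
from h import *
im,d,W=cloud("side"); c=optics.camera_model("side")
s=r.read_state(); tcpp=np.array(s["eef_pos"])
im=im.copy()
def pr(X):
    k=np.array(c["R"])@X+np.array(c["t"]); a=k[:2]/k[2]; a=a*(1+c["k1"]*(a@a)); K=np.array(c["K"]); return K[0,0]*a[0]+K[0,2],K[1,1]*a[1]+K[1,2],k[2]
for dz,col in((0,(255,0,0)),(-.025,(0,255,0))):
    u,v,zc=pr(tcpp+[0,0,dz]); print(u,v,zc); cv2.circle(im,(int(u),int(v)),1,col,-1)
u,v=int(u),int(v); print(np.round(d[v-30:v+12:3,u-12:u+13:4],3))
cv2.imwrite("pics/s4.png",cv2.resize(im[max(v-90,0):v+60,u-100:u+100],None,fx=4,fy=4)[:,:,::-1])
E
```

```text
266.928503141738 167.71313101084786 0.7287304773077572
268.3643658191987 177.6198686049421 0.7471595341343704
[[0.681 0.692 0.667 0.669 0.686 0.682 0.663]
 [0.688 0.689 0.68  0.678 0.682 0.673 0.667]
 [0.688 0.688 0.685 0.684 0.678 0.677 0.675]
 [1.328 0.699 0.691 0.688 0.708 0.681 1.222]
 [1.133 0.702 0.697 0.701 0.709 1.231 1.228]
 [1.121 0.71  0.704 0.707 0.709 1.122 1.238]
 [1.115 0.712 0.71  0.711 0.714 1.12  1.25 ]
 [1.109 1.107 0.718 0.718 1.108 1.111 1.139]
 [0.918 1.099 0.721 0.72  1.102 1.113 1.144]
 [0.907 0.906 0.906 0.909 1.093 1.118 1.147]
 [0.912 0.904 0.901 0.902 0.896 0.897 0.901]
 [0.912 0.909 0.907 0.905 0.901 0.898 0.894]
 [0.925 0.921 0.918 0.905 0.904 0.901 0.894]
 [0.929 0.925 0.919 0.916 0.917 0.91  0.909]]
```

View pics/s4.png

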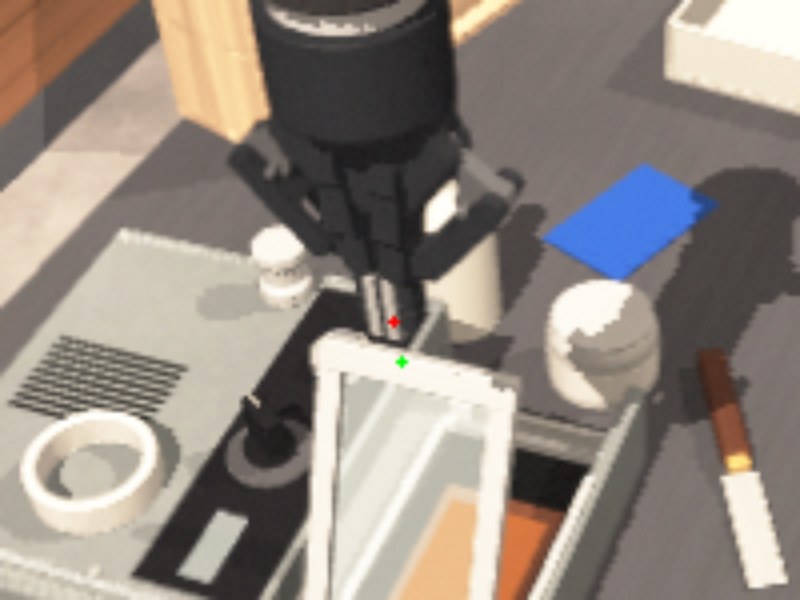

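The picture shows the closed fingertips ending near (390,338) in the crop. That is short of the expected tip (green, 362), so the real tip extent is smaller than 25 mm. I'll get it from the depth.

```bash
python3 - <<'E'
from h import *
im,d,W=cloud("side"); p=np.array(r.read_state()["eef_pos"])
Q=W-p; 
for v in range(150,180,2):
    m=d[v,255:282]<.78
    if m.any():
        us=np.arange(255,282)[m]; k=Q[v,us]; print(v,us.min(),us.max(),np.round(k[len(k)//2],3),np.round(k[0],3),np.round(k[-1],3))
print(r.read_state()["grip_width"],r.tip_extent)
E
```

```text
150 255 281 [-0.014  0.01   0.054] [0.012 0.011 0.047] [-0.038  0.009  0.062]
152 255 281 [-0.014  0.011  0.051] [0.011 0.012 0.043] [-0.038  0.009  0.056]
154 255 280 [-0.013  0.011  0.046] [0.012 0.013 0.039] [-0.036  0.01   0.053]
156 257 278 [-0.013  0.012  0.042] [0.013 0.006 0.029] [-0.032  0.01   0.047]
158 257 274 [-0.007  0.009  0.033] [0.013 0.007 0.025] [-0.013 -0.007  0.022]
160 257 274 [-0.007  0.01   0.03 ] [0.013 0.008 0.021] [-0.013 -0.006  0.018]
162 258 274 [-0.007  0.011  0.025] [0.011 0.009 0.018] [-0.013 -0.006  0.013]
164 258 274 [-0.005  0.009  0.019] [0.014 0.006 0.009] [-0.013 -0.004  0.01 ]
166 259 273 [-0.005  0.009  0.014] [0.012 0.007 0.006] [-0.012 -0.002  0.007]
168 261 271 [-0.005  0.01   0.01 ] [0.005 0.011 0.007] [-0.013  0.007  0.009]
170 261 269 [-0.003  0.011  0.005] [0.006 0.011 0.002] [-0.007  0.006  0.002]
172 268 268 [-0.007  0.01   0.001] [-0.007  0.01   0.001] [-0.007  0.01   0.001]
-0.00048797986659058796 0.025
```

The visible fingertips end about at the TCP (around 2 mm ahead of it, not 25). That explains the miss. I'll retry with TIP = 2 mm.

```bash
sed -i 's/TIP=.025/TIP=.002/' h.py; cat > f2.py <<'E'
from h import *
q=quat(); fx=-.072; h=.010; R=.213
def pt(t): return [fx,.116-R*np.cos(t)+.012*np.sin(t)+h,.0465+R*np.sin(t)+.012*np.cos(t)]
a=pt(1.38)
print(F()); r.move_straight(tcp([fx,a[1]+.01,a[2]]),q,speed=.2)
for t in np.arange(1.2,0.05,-.19):
    s=r.move_straight(tcp(pt(t)),q,speed=.1,max_force=15); print(round(t,2),s,tip(),F())
    if s: break
else:
    e=np.array(pt(0)); s=r.move_straight(tcp(e+[0,0,.003]),q,speed=.04,max_force=12); print(s,tip(),F())
    s=r.move_straight(tcp(e-[0,0,.006]),q,speed=.02,max_force=8); print("down",s,tip(),F())
im,d,W=cloud("side"); cv2.imwrite("pics/s5.png",cv2.resize(im[110:310,120:400],None,fx=2.5,fy=2.5)[:,:,::-1])
E
python3 f2.py
```

```text
(array([-0. , -0.2,  0.5]), 12.96)
1.2 False [-0.0719  0.0599  0.2497] (array([-0.8, -0.4,  0.1]), 14.42)
1.01 False [-0.0721  0.0224  0.2331] (array([-0.3,  0.4,  0.4]), 14.97)
0.82 False [-0.0722 -0.0111  0.21  ] (array([-0.3, -0.4,  0.5]), 15.53)
0.63 False [-0.0721 -0.0391  0.1816] (array([0.1, 0.3, 0.2]), 16.09)
0.44 False [-0.0719 -0.0615  0.1482] (array([-0.8, -0.5, -1.1]), 16.65)
0.25 False [-0.0718 -0.0773  0.111 ] (array([0. , 0.1, 0.7]), 17.21)
0.06 False [-0.0718 -0.0858  0.0716] (array([ 0.5, -0.4,  0.2]), 17.77)
False [-0.0722 -0.0869  0.0613] (array([-0.3,  0.1, -0. ]), 18.16)
down True [-0.0714 -0.0871  0.058 ] (array([-0.7, -0.1,  5.5]), 18.48)
```

View pics/s5.png

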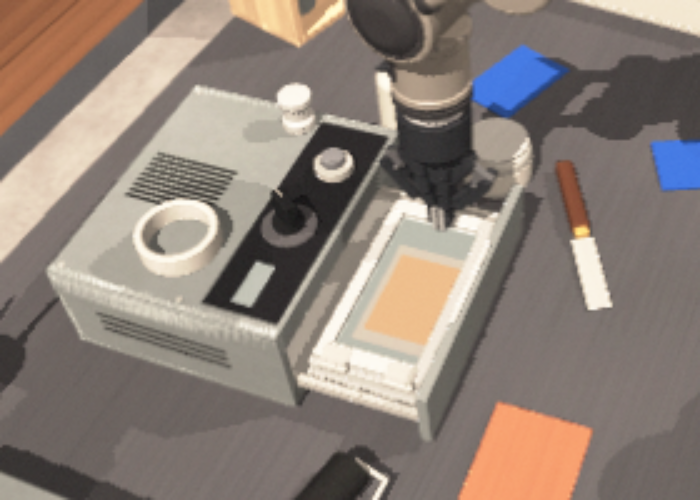

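The frame lies flat. The rim bar was touched at 58 mm (58.5 expected), which confirms the tip extent. Next comes the drawer, with the tool tilted because the fingers are effectively shorter.

```bash
cat > d.py <<'E'
from h import *
y0=-.012; z0=.068
r.move_straight(tcp([-.072,-.087,.22]),quat(),speed=.25)
for deg in(40,32,25):
    T=np.radians(deg); q=quat(T)
    if all(r.solve_ik(tcp([x,y0,z],T),q) is not None for x,z in((-.2,.22),(-.2,z0),(-.01,z0))): break
print("tilt",deg)
r.reach(tcp([-.2,y0,.22],T),q)
r.move_straight(tcp([-.2,y0,z0],T),q,speed=.2)
s=r.move_straight(tcp([-.05,y0,z0],T),q,speed=.06,max_force=20); print(s,tip(),F())
if not s:
    s=r.move_straight(tcp([.004,y0,z0],T),q,speed=.025,max_force=14); print("home",s,tip(),F())
im,d,W=cloud("side"); cv2.imwrite("pics/s6.png",cv2.resize(im[110:310,120:400],None,fx=2.5,fy=2.5)[:,:,::-1])
E
python3 d.py
```

```text
tilt 25Traceback (most recent call last):
  File "d.py", line 9, in <module>
    r.move_straight(tcp([-.2,y0,z0],T),q,speed=.2)
    ~~~~~~~~~~~~~~~^^^^^^^^^^^^^^^^^^^^^^^^^^^^^^^
workcell.PlanningError: the arm cannot follow that straight line within its joint ranges
```

```bash
python3 - <<'E'
from h import *
print(tip(),F(),np.round(r.read_state()["joint_positions"],2))
for flip in (0,90,-90,180):
  for deg in(0,15,25,32,40):
    T=np.radians(deg); q=(Ro.from_quat(quat(T))*Ro.from_euler('z',flip,degrees=True)).as_quat(); o=[]
    for x in(-.2,-.17,-.1,-.07,-.02):
        for z in(.068,.22):
            k=r.solve_ik(tcp([x,-.012,z],T),q); o.append("n" if k is None else "Y")
    k=r.solve_ik(tcp([-.02,-.012,.068],T),q)
    print(flip,deg,"".join(o),None if k is None else np.round(k,2))
E
```

```text
[-0.2004 -0.0119  0.2195] (array([ 0.3, -0.2,  0.9]), 20.02) [-0.06 -0.03  2.11  0.09  0.63 -0.19]
0 0 YYYYYYYYYY [ 0.    0.67  1.46 -0.    1.02 -0.06]
0 15 YYYYYYYYYY [-0.01  0.56  1.71  0.03  0.61 -0.1 ]
0 25 nYnYnYnYYY [-0.01  0.52  1.87  0.11  0.32 -0.17]
0 32 nYnYnYnYnY None
0 40 YnYnYnnnnn None
90 0 YYYYYYYYYY [ 0.    0.67  1.46 -0.    1.02  1.51]
90 15 YYYYYYYYYY [-0.01  0.56  1.71  0.03  0.61  1.47]
90 25 nYnYnYnYYY [-0.01  0.52  1.87  0.11  0.32  1.4 ]
90 32 nYnYnYnYnY None
90 40 YnYnYnnnnn None
-90 0 YYYYYYYYYY [ 0.    0.67  1.46 -0.    1.02 -1.63]
-90 15 YYYYYYYYYY [-0.01  0.56  1.71  0.03  0.61 -1.67]
-90 25 nYnYnYnYYY [-0.01  0.52  1.87  0.11  0.32 -1.75]
-90 32 nYnYnYnYnY None
-90 40 YnYnYnnnnn None
180 0 YYYYYYYYYY [ 0.    0.67  1.46 -0.    1.02  3.08]
180 15 YYYYYYYYYY [-0.01  0.56  1.71  0.03  0.61  3.05]
180 25 nYnYnYnYYY [-0.01  0.52  1.87  0.11  0.32  2.97]
180 32 nYnYnYnYnY None
180 40 YnYnYnnnnn None
```

```bash
cat > d.py <<'E'
from h import *
y0=-.012; z0=.075; T=np.radians(15); q=(Ro.from_quat(quat(T))*Ro.from_euler('z',90,degrees=True)).as_quat()
r.reach(tcp([-.2,y0,.20],T),q)
r.move_straight(tcp([-.2,y0,z0],T),q,speed=.2)
s=r.move_straight(tcp([-.05,y0,z0],T),q,speed=.06,max_force=20); print(s,tip(),F())
if not s:
    s=r.move_straight(tcp([.004,y0,z0],T),q,speed=.025,max_force=14); print("home",s,tip(),F())
im,d,W=cloud("side"); cv2.imwrite("pics/s6.png",cv2.resize(im[110:310,120:400],None,fx=2.5,fy=2.5)[:,:,::-1])
E
python3 d.py
```

```text
False [-0.0501 -0.012   0.0751] (array([-3.1,  0.2, -1.9]), 24.88)
home True [-0.0224 -0.0119  0.0741] (array([-0.9,  0.2, -0.1]), 26.11)
```

View pics/s6.png

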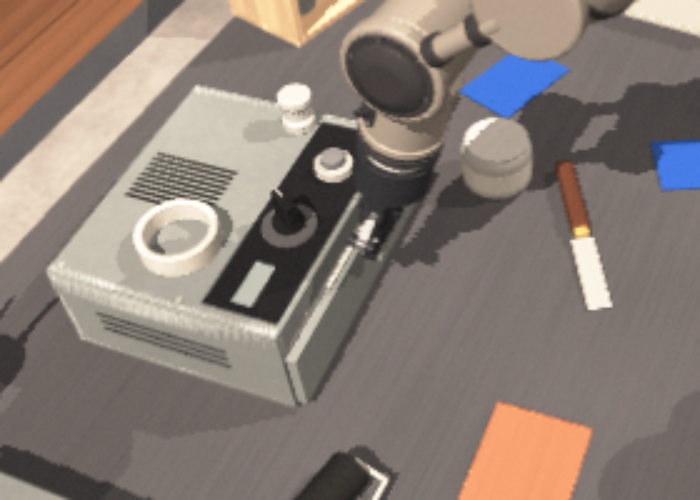

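```bash
cat > b.py <<'E'
from h import *
y0=-.012; T=np.radians(15); f=Ro.from_euler('z',90,degrees=True); q=(Ro.from_quat(quat(T))*f).as_quat(); q0=(Ro.from_quat(quat())*f).as_quat()
s=r.move_straight(tcp([-.012,y0,.075],T),q,speed=.015,max_force=10); print("repush",s,tip(),F())
r.move_straight(tcp([-.07,y0,.09],T),q,speed=.15)
r.move_straight(tcp([-.07,y0,.21],T),q,speed=.2)
b=[.040,-.0715]
r.reach(tcp([*b,.21]),q0)
r.move_straight(tcp([*b,.150]),q0,speed=.1); print(tip(),F())
s=r.move_straight(tcp([*b,.1335]),q0,speed=.015,max_force=9); print("press",s,tip(),F())
r.hold(.2); print(tip(),F()); cv2.imwrite("pics/w.png",optics.get_image("side")[0][:,:,::-1])
r.move_straight(tcp([*b,.25]),q0,speed=.12)
r.move_straight(tcp([-.25,-.05,.36]),q0,speed=.25); print(tip(),F())
for n in("top","side"):
    im,d,W=cloud(n); np.savez(f"pics/{n}2.npz",im=im,W=W)
im,im2=np.load("pics/top2.npz")["im"],np.load("pics/side2.npz")["im"]
cv2.imwrite("pics/end.png",np.vstack([cv2.resize(im[20:270,150:470],(768,600))[:300*2:2,::2],cv2.resize(im2[110:320,120:400],(384,288))])[:,:,::-1])
D=lambda W:W[...,:2]-O
W=np.load("pics/top2.npz")["W"]; d=D(W); x=d[...,0]*C+d[...,1]*Sn; y=-d[...,0]*Sn+d[...,1]*C; z=W[...,2]
m=(z>.08)&(z<.098)&(x<.0)&(x>-.2)&(y<.1)&(y>-.15); print("panel top x",np.percentile(x[m],[5,50,95]))
for n,m in(("loupe",(z>.155)&(x>.03)&(x<.2)&(y<-.05)&(y>-.16)),("knob",(z>.155)&(abs(x-.05)<.04)&(abs(y-.02)<.04)),("tin",(abs(z-.062)<.008)&(x<0)&(x>-.2)&(y<-.16)&(y>-.3)),("button",(abs(z-.142)<.005)&(abs(x-.042)<.03)&(abs(y+.07)<.03))):
    print(n,[round(float(np.median(a[m])),4) for a in(x,y,z)])
E
python3 b.py
```

```text
repush True [-0.0225 -0.0117  0.0726] (array([ 0.6, -0.5, -0.5]), 26.57)
[ 0.0403 -0.0714  0.151 ] (array([ 0.1, -0.4, -0.1]), 29.18)
press True [ 0.0402 -0.0716  0.1408] (array([-0.5, -0.6,  4.3]), 29.9)
[ 0.0402 -0.0716  0.1407] (array([-0.7,  1.2,  5.3]), 30.1)
[-0.2495 -0.0501  0.3594] (array([ 0.2, -0.5, -0.5]), 32.61)
panel top x [-0.01180387 -0.00648543 -0.00089521]
loupe [0.1092, -0.1237, 0.1682]
knob [0.0481, 0.0197, 0.1678]
tin [-0.0854, -0.2325, 0.0616]
button [0.0402, -0.0705, 0.1403]
```

View pics/end.png

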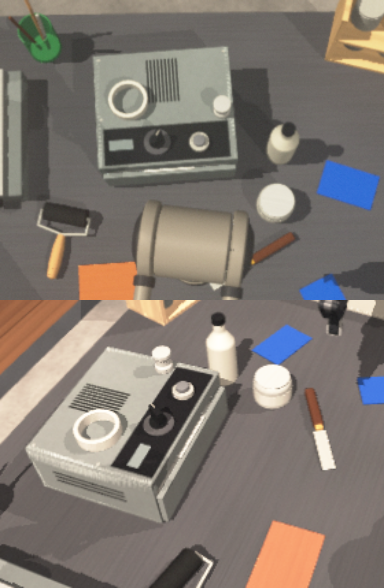

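The drawer is home, and the loupe, knob and tin haven't moved. The press is doubtful: the tip stopped at 140.8 mm, only about 2 mm of travel. I'll press again in small steps, watching force against depth.

```bash
cat > b2.py <<'E'
from h import *
f=Ro.from_euler('z',90,degrees=True); q0=(Ro.from_quat(quat())*f).as_quat()
b=[.0405,-.071]
r.move_straight(tcp([*b,.25]),q0,speed=.25)
r.move_straight(tcp([*b,.149]),q0,speed=.12)
for z in np.arange(.146,.1329,-.0015):
    s=r.move_straight(tcp([*b,z]),q0,speed=.01,max_force=14); r.hold(.06)
    fz=np.mean([r.read_state()["contact_force"][2] for _ in range(1)]); print(round(z,4),s,tip()[2],round(fz,1))
    if s or fz>16: break
r.hold(.15); print(tip(),F())
r.move_straight(tcp([*b,.25]),q0,speed=.12)
r.move_straight(tcp([-.25,-.05,.36]),q0,speed=.25); print(tip(),F())
E
python3 b2.py
```

```text
0.146 False 0.1464 1.8
0.1445 False 0.1447 3.1
0.143 False 0.1432 2.9
0.1415 False 0.1417 3.4
0.14 False 0.1406 7.0
0.1385 False 0.1405 13.7
0.137 False 0.1404 20.6
[ 0.0408 -0.071   0.1404] (array([-4.6,  0.5, 20.7]), 37.9)
[-0.2495 -0.0501  0.3594] (array([ 0.4,  0.1, -0.1]), 40.38)
```

The force against depth shows first contact at about 146.5 mm and a hard stop at 140.4 mm. That is the full 6 mm of travel, so the first press, which reached 140.8 mm, also went nearly all the way down. The arm is clear, so I'm handing in.

```bash
python3 -c "
from h import *
print(F()); r.finish_job()"
```

```text
(array([ 0.4,  0.1, -0.1]), 40.38)
the job is handed in; nothing more can be done
```

I pushed the frame down flat, pushed the drawer home and pressed the start button, in that order. I handed the job in at 40.4 s with the arm clear of everything.

- **Frame:** The first push passed over the rim without touching it, because the closed fingertips end much nearer the TCP than the stated 25 mm. The second push brought the frame to its dead stop, touching at 58 mm (58.5 expected), and the picture showed it flat. It is now inside the housing, so I could not check it again.
- **Drawer:** It stopped at the expected position, and a gentle second push did not move it. In the top view the panel lies 0 to 12 mm in front of the housing, as it should when home.
- **Start button:** I pressed it twice, because the first press looked too shallow. The second showed the full 6 mm of travel to a hard stop at about 20 N, and the first had reached almost the same depth.
- **Other objects:** In the top view after the first press, the knob, loupe and ink tin were within about 1 mm of where they started. I only checked the other items by eye, and took no picture after the second press.
- **Disagreement:** The fingertip reach came out at about 2 mm from the camera and the rim touch, but about 5 to 6 mm from the button touch. I put that down to the tapered fingertip meeting the rim bar off-centre.

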